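Sort the fitting parts into their trays

ROBOT

A 6-joint arm with a two-finger parallel gripper is mounted at the origin on a cart in front of the work surface, level with it; the furniture and walls round the work are solid. World frame = base frame: x ahead of the robot, y to its left, z up, the work surface at z = 0. Lengths are in mm, angles in rad, forces in N, time in s.
With the tool pointing down it reaches from about 350 to 950 mm from the base axis. Payload 17.4 kg.
Tool frame: the origin (TCP) lies midway between the tips of the shut fingers; the grasp point (between the pads) lies behind it (env.grip_depth is the z of the grasp point in the tool frame, in mm); z points along the fingers, y is the line along which they close (so a half turn about z gives the same grasp; the last joint's range is limited). The gripper opens to 93 mm and grips with 3 to 60 N. Pads are 15 mm wide; open, the fingers measure 128 mm over their backs; the gripper's body (75 mm by 188 mm) begins 65 mm behind the grasp point.
Start: joints at [-1.227, 0.116, 1.442, -0, 1.584, -0.038], TCP at [251.49, -626.406, 197.846] pointing down, gripper open.
Joint ranges: [-2.83, 2.83], [-0.83, 2.19], [0.07, 2.5], [-1.14, 4.28], [0.01, 3], [-2.97, 2.97]. Speed limits (rad/s): [1.89, 1.89, 2.22, 3.14, 3.14, 3.14].

INTERFACE

Orientations are given as a unit quaternion [w, x, y, z].
In Python, from cell import env gives the robot as it stands.
- The arm moves only by the tool step_arm, never from a script. Its argument "increments" is one flat list of numbers, 5 for each row, row after row: the shift along the tool's x, y, z in cm, then the turn about the tool's z in degrees, then the finger opening in cm, from 0 to 9.3. A call has exactly 8 rows; each row is the pose to reach, as a shift and turn from the pose commanded when the call began, along the tool's axes at that moment; what a row does not reach only later rows make up. A row lasts 1/10 s, in which the tool goes at most 50 mm and 8.59 degrees, less where a joint would pass 70% of its speed; a pose out of reach is approached as far as the arm can. A call with a gripper value outside its range is refused whole. The fingers move at their own pace and stop on an object; "force" is the grip in N (left out, the last holds). Time passes only in rows, so rows that repeat a pose let the fingers close, or fill a call up. It gives the time, the measured TCP pose, the force, the opening and the grip force at its end, in the units of the state.
- env.get_state(): the state, without advancing time (a new reading comes with each control period).
- env.capture(name): name is "scene" or "side" or "wrist"; returns the picture (480x640x3 uint8, blue, green, red); there is no depth.
- env.calibration(name): a dict with "fx", "fy", "cx", "cy" (pixels), "k1" (the pictures are not rectified: a ray, as slopes to the right and down, at radius r is drawn at 1 + k1 r^2 times it, then the intrinsics apply), "T" (4x4, takes a point from camera to world coordinates). Camera axes: x right, y down, z forward; pixel columns grow to the right and rows downward; lengths in mm; the calibration is good to about 2 mm. A picture is of the moment at which its call begins: read the wrist's pose just before it. calibration takes no time and is no camera call; for the wrist camera it gives the pose at the moment of the call.
- env.finish_job(): hands the job in; it is judged then, once.
The state is a dict: "time_s": time; "q": joint angles; "qd": joint speeds; "tau": joint torques, N m; "tcp_pos": TCP position; "eef_rot": TCP orientation; "force": force on the tool from outside, world axes, zero at the start; "ft_torque": the same for the moment, N m; "gripper_width": opening from 0.0 (shut) to 1.0 (fully open); "gripper_force": force on a finger pad.
Only numpy, scipy, OpenCV 4.12 (cv2) and the standard library are available. Lean on these libraries where they do the work, as an engineer would, in place of code of your own. Each camera call takes 0.05 s, during which the arm holds its last target. There are 200 camera calls.

TASK

Sort the loose fitting parts on the bench into the coloured trays: both bushes into the blue tray standing upright as they stand now (flange up), both ground steel blocks (the cube and the small oblong block) into the yellow tray, and the copper drift into the red tray. The blocks and the drift lie flat, every part rests on its tray's floor and on nothing else, well clear of the rim. Leave the tape roll and the micrometer that lie among the parts where they are.

Things in the scene. Friction and masses are not known exactly. Their poses are not given: they have to be found in the camera images.
- tray_blue: open blue plastic parts tray with a blank paper label in a metal frame on the front of it, fixed to the bench. Outside 110 (x) x 150 (y) x 25 mm high, walls 3 mm, rim bead at most 4 mm thick, inner floor 104 x 144 mm and 3 mm above the bench. Origin: centre of the underside, on the bench; x = short side, y = long side, z up. Home of the two bushes, which fit side by side along its long side.
- tray_yellow: open yellow plastic parts tray with a blank paper label in a metal frame on the front of it, fixed to the bench. Outside 110 (x) x 150 (y) x 25 mm high, walls 3 mm, rim bead at most 4 mm thick, inner floor 104 x 144 mm and 3 mm above the bench. Origin: centre of the underside, on the bench; x = short side, y = long side, z up. Home of the two ground steel blocks, which fit side by side along its long side.
- tray_red: open red plastic parts tray with a blank paper label in a metal frame on the front of it, fixed to the bench. Outside 110 (x) x 150 (y) x 25 mm high, walls 3 mm, rim bead at most 4 mm thick, inner floor 104 x 144 mm and 3 mm above the bench. Origin: centre of the underside, on the bench; x = short side, y = long side, z up. Home of the copper drift, which fits only lengthwise.
- flanged_bush_mid (a point): bright steel guide bush with a flange, standing upright, flange up: 42 mm high, body 32 mm diameter up to 30 mm, flange 38 mm diameter over the top 12 mm, bored through. Point: on its axis, half-way up (21 mm); z along the axis, up.
- black_bush_mid (a point): black plain bush (short thick tube) standing upright: 35 mm diameter, 38 mm high. Point: on its axis, half-way up (19 mm); z along the axis, up.
- steel_cube_mid (a point): ground steel setting block, a bright cube of 30 mm with a small hole in the middle of its top. Point: its centre; axes square to its faces, z up.
- steel_block_mid (a point): ground steel setting block, bright, lying flat: 45 (x) x 20 (y) x 16 mm (z). Point: its centre; x along its length, z up.
- copper_drift_mid (a point): copper drift, a plain round rod of pale pinkish copper lying down: 100 mm long, 17 mm diameter; it can roll. Point: its centre; x along its length.
- tape_roll: roll of cream masking tape lying flat on the bench, loose: 103 mm outside diameter, 24 mm high. Not to be disturbed. Origin: centre of the underside.
- micrometer: outside micrometer (grey C-shaped frame with a bright barrel) lying flat in the row of parts near the front of the bench (another, not this one, lies far back at the left), loose: 122 (x) x 49 (y) x 18 mm. Not to be disturbed. Origin: middle of its outline, underside.
Mind the look-alikes: they are no part of the job. What is meant by the part that bears black_bush_mid is not pink, and is the smaller of those in its own colour.

How it is judged (in metres and radians):
At the end, for the whole second after the job is handed in: Both bushes upright (within 7 degrees) in the blue tray, cube and oblong block flat in the yellow tray, copper drift level and lengthwise in the red tray; each on the tray floor (centre within 5 mm of its resting height), clear of rims and of each other's tops, released and at rest (x of flanged_bush_mid in the frame of tray_blue between -0.036 and 0.036 m and y of flanged_bush_mid in the frame of tray_blue between -0.056 and 0.056 m and z of flanged_bush_mid in the frame of tray_blue between 0.019 and 0.029 m and linear speed of each of flanged_bush, black_bush, steel_cube, steel_block, copper_drift below 0.02 m/s and angle between each of flanged_bush_mid, black_bush_mid's own z axis and vertical below 0.12 rad and x of black_bush_mid in the frame of tray_blue between -0.036 and 0.036 m and y of black_bush_mid in the frame of tray_blue between -0.056 and 0.056 m and z of black_bush_mid in the frame of tray_blue between 0.017 and 0.027 m and x of steel_cube_mid in the frame of tray_yellow between -0.04 and 0.04 m and y of steel_cube_mid in the frame of tray_yellow between -0.06 and 0.06 m and z of steel_cube_mid in the frame of tray_yellow between 0.013 and 0.023 m and x of steel_block_mid in the frame of tray_yellow between -0.044 and 0.044 m and y of steel_block_mid in the frame of tray_yellow between -0.064 and 0.064 m and z of steel_block_mid in the frame of tray_yellow between 0.006 and 0.018 m and x of copper_drift_mid in the frame of tray_red between -0.045 and 0.045 m and y of copper_drift_mid in the frame of tray_red between -0.032 and 0.032 m and z of copper_drift_mid in the frame of tray_red between 0.006 and 0.017 m and angle between copper_drift_mid's own x axis and vertical between 1.47 and 1.67 rad); the robot touches nothing.
It fails at once if the tape roll is pushed more than 25 mm from its place (distance of tape_roll from where it was at the start of the episode above 0.025 m).
It fails at once if the micrometer is pushed more than 25 mm from its place (distance of micrometer from where it was at the start of the episode above 0.025 m).
It also fails if it takes over 128 s, if anything falls off the work surface, if the arm or the gripper's body presses on something with over 40 N, if the wrist force passes 120 N, or if a joint passes its speed limit or range.

## Working session

There is one attempt and no reset: what is moved stays moved. The work goes in short steps, Python scripts to look and compute and a tool call to move; the robot and the scene stay as the last step left them, time stands still between calls to the robot, and variables do not carry over. Pictures are saved under pics/ and viewed, at most 14 in all, crops included, and the job is handed in when it is done.

Besides the shell and the picture viewer there is one more tool, called after "Request:" by a JSON object that holds its "fn" and its "kwargs", one argument or row to a line. step_arm: Moves the arm, as the interface text tells. Its arguments: {"type":"object","properties":{"increments":{"type":"array"},"force":{"type":"number"}},"required":["increments"]}

```bash
mkdir -p pics; ls; python3 - <<'E'
from cell import env
import cv2
for n in("scene","side"):
    cv2.imwrite(f"pics/{n}0.png",env.capture(n))
    c=env.calibration(n);print(n,{k:(v.tolist() if hasattr(v,'tolist') else v) for k,v in c.items()})
s=env.get_state();print(s,env.grip_depth)
print(env.calibration("wrist")["T"])
E
```

```text
pics
scene {'fx': 486.1807068593493, 'fy': 486.1807068593493, 'cx': 322.392728443185, 'cy': 237.1323086500143, 'k1': -0.06513368911831406, 'T': [[-0.8886366387616697, -0.2847703730524159, 0.3594867993152881, 86.7031498086963], [-0.45861193371961717, 0.5515572733851671, -0.6967493583964567, 956.7090291141008], [0.00013601586628938172, -0.7840219440854371, -0.6207330929571713, 785.3870219755097], [0.0, 0.0, 0.0, 1.0]]}
side {'fx': 555.6173179873431, 'fy': 555.6173179873431, 'cx': 323.2305681424601, 'cy': 245.86333734637955, 'k1': -0.11423666551047627, 'T': [[0.9977235472253354, -0.036743898340604396, 0.05654740707432365, 405.7141576133805], [-0.06607359369831502, -0.36488609757865503, 0.9287046979581886, -1329.036392902262], [-0.013490868314675764, -0.9303268359713996, -0.3664832530192349, 615.8700933520897], [0.0, 0.0, 0.0, 1.0]]}
{'time_s': 0.1, 'q': array([-1.22681919e+00,  1.16442760e-01,  1.44217733e+00,  6.53473088e-06,
        1.58400801e+00, -3.78093885e-02]), 'qd': array([-0.00127358, -0.00212845, -0.00181848, -0.00010958, -0.00029711,
       -0.00035322]), 'tau': array([ 1.45850299e-03, -7.22890592e+01, -6.23864436e+01,  7.81385670e-02,
        2.28558015e-02, -1.00529578e-04]), 'tcp_pos': array([ 251.41124485, -626.2172334 ,  197.1889449 ]), 'eef_rot': array([-5.12165575e-04,  9.81835003e-01,  1.89736023e-01, -7.57167851e-05]), 'force': array([ 0.00758268,  0.07442789, -0.75167224]), 'ft_torque': array([ 0.00192328,  0.02046188, -0.02504989]), 'gripper_force': 0.0, 'gripper_width': 0.9997507181768787} -18.8
[[ 3.72526000e-01 -8.98013624e-01 -2.34085262e-01  3.15836642e+02]
 [-9.28020382e-01 -3.60913565e-01 -9.23015089e-02 -5.99139511e+02]
 [-1.59653374e-03  2.51620606e-01 -9.67824634e-01  3.85926067e+02]
 [ 0.00000000e+00  0.00000000e+00  0.00000000e+00  1.00000000e+00]]
```

View pics/scene0.png

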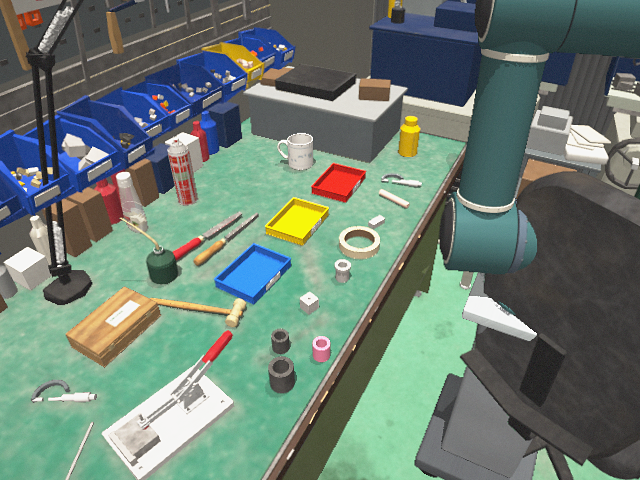

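View pics/side0.png

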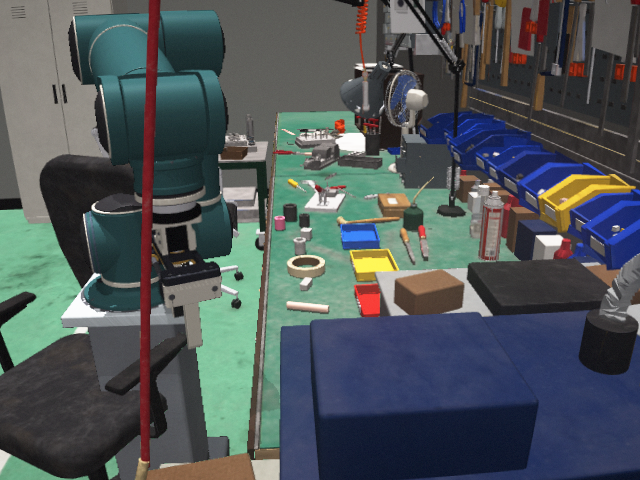

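The scene view shows these parts:
- black bush candidates at (281,341) and (281,375), and a pink one at (321,348)
- flanged bush (343,271), cube (309,302), block (376,220), drift (394,198)
- tape roll (359,242), micrometer (402,181)
- trays: blue (254,272), yellow (297,221), red (339,182)

The smaller of the two black bushes, at (281,341), fits the description. I'll locate everything and confirm in an enlarged crop.

```bash
cat > h.py <<'E'
from cell import env
import cv2, numpy as np
def K(c): return np.array([[c["fx"],0,c["cx"]],[0,c["fy"],c["cy"]],[0,0,1]])
def w(c,px,z):
    u=cv2.undistortPoints(np.array([[px]],float),K(c),np.array([c["k1"],0,0,0.]))[0,0]
    T=np.array(c["T"]); d=T[:3,:3]@[u[0],u[1],1]; o=T[:3,3]
    return (o+d*(z-o[2])/d[2]).round(1)
def pix(c,P):
    T=np.linalg.inv(np.array(c["T"])); p=T[:3,:3]@np.array(P,float)+T[:3,3]
    return cv2.projectPoints(p.reshape(1,1,3),np.zeros(3),np.zeros(3),K(c),np.array([c["k1"],0,0,0.]))[0].ravel().round(1)
E
python3 - <<'E'
from h import *
c=env.calibration("scene")
for n,p,z in [("blk small top",(281,333),38),("blk big top",(282,366),38),("pink top",(321,341),38),("flange top",(343,265),42),("cube top",(309,298),30),("block",(377,220),10),("drift1",(381,191),8),("drift2",(408,205),8),("tape",(359,238),24),("mic",(402,181),9),
 ("blue L",(216,276),25),("blue T",(251,246),25),("blue R",(292,264),25),("blue B",(254,295),25),
 ("yel L",(265,224),25),("yel T",(291,199),25),("yel R",(328,208),25),("yel B",(305,238),25),
 ("red L",(312,184),25),("red T",(333,164),25),("red R",(367,172),25),("red B",(348,195),25)]:
    print(n,w(c,p,z))
im=cv2.imread("pics/scene0.png")[150:420,200:460]
cv2.imwrite("pics/crop.png",cv2.resize(im,None,fx=2.2,fy=2.2,interpolation=cv2.INTER_CUBIC))
E
```

```text
blk small top [451.9 428.3  38. ]
blk big top [409.1 495.9  38. ]
pink top [371.9 409.7  38. ]
flange top [427.8 192.2  42. ]
cube top [452.6 310.6  30. ]
block [439.2 -47.1  10. ]
drift1 [ 484.2 -188.3    8. ]
drift2 [ 389.5 -156.2    8. ]
tape [444.1  62.9  24. ]
mic [ 447.9 -267.9    9. ]
blue L [678.2 343.   25. ]
blue T [667.4 215.3  25. ]
blue R [543.9 226.7  25. ]
blue B [566.6 353.9  25. ]
yel L [685.6 122.9  25. ]
yel T [684.   -9.3  25. ]
yel R [572.2 -17.5  25. ]
yel B [564.3 126.4  25. ]
red L [ 668.9 -105.4   25. ]
red T [ 666.1 -238.2   25. ]
red R [ 552.9 -242.4   25. ]
red B [ 550.8 -100.8   25. ]
```

View pics/crop.png

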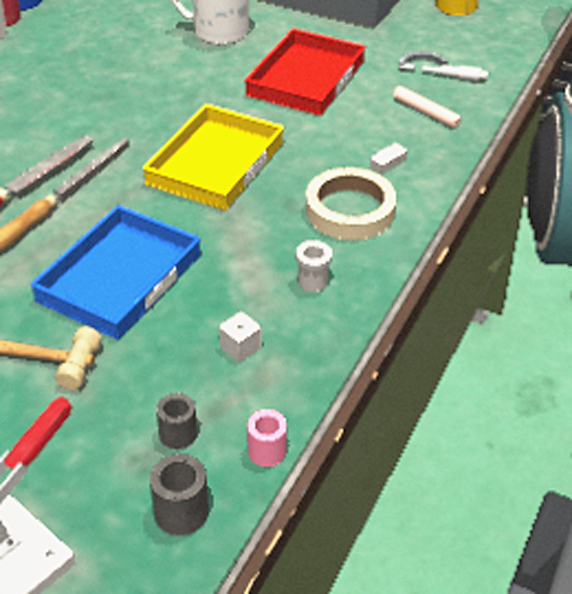

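The crop confirms it: of the two black bushes, the smaller is at (281,341), and the pink one and the larger black one are look-alikes. The positions agree with the given sizes and the reach. I'll start toward the drift.

Request:
{"fn": "step_arm", "kwargs": {
  "increments": [4, -4, 0, 7, 9.3, 8, -8, 0, 14, 9.3, 12, -12.5, 0, 21, 9.3, 16, -16.5, 0, 21, 9.3, 17, -17.6, 0, 21, 9.3, 17, -17.6, 0, 21, 9.3, 17, -17.6, 0, 21, 9.3, 17, -17.6, 0, 21, 9.3],
  "force": 30
}}

```text
time_s: 0.9
tcp_pos: [343.4, -400.4, 197.7]
eef_rot: [-0.0, 1.0, 0.007, -0.0]
force: [-0.9, 0.5, 0.3]
gripper_width: 0.997
gripper_force: 0.0
```

```bash
cat >> h.py <<'E'
def rot():
    from scipy.spatial.transform import Rotation as R
    s=env.get_state();q=s["eef_rot"];return s,R.from_quat([q[1],q[2],q[3],q[0]]).as_matrix()
def go(x,y,z,yaw=None):
    """print tool-frame shift in cm and turn in deg to TCP target"""
    s,M=rot(); d=M.T@(np.array([x,y,z])-s["tcp_pos"])/10
    y0=np.degrees(np.arctan2(M[1,0],M[0,0]))
    t=0 if yaw is None else (y0-yaw+180)%360-180
    print("t",round(s["time_s"],2),"tcp",s["tcp_pos"].round(1),"yaw",y0.round(1),"w",round(s["gripper_width"]*93,1),"F",s["force"].round(1),"-> shift",d.round(2),"turn",round(t,1))
E
python3 -c "
from h import *
go(437,-172,200,-19)
print(env.get_state()['q'].round(2))"
```

```text
t 0.9 tcp [ 343.4 -400.4  197.7] yaw 0.9 w 92.8 F [-0.9  0.5  0.3] -> shift [  9.7  -22.69  -0.23] turn 19.9
[-0.91 -0.21  1.76 -0.    1.59  0.65]
```

Request:
{"fn": "step_arm", "kwargs": {
  "increments": [2, -5, 0, 5, 9.3, 4, -9.5, 0, 10, 9.3, 6, -14, 0, 15, 9.3, 8, -18.5, 0, 20, 9.3, 9.5, -22.5, 0, 20, 9.3, 9.5, -22.5, 0, 20, 9.3, 9.5, -22.5, 0, 20, 9.3, 9.5, -22.5, 0, 20, 9.3]
}}

```text
time_s: 1.7
tcp_pos: [435.0, -174.6, 197.6]
eef_rot: [0.0, 0.986, -0.167, -0.0]
force: [-1.1, -0.6, 0.5]
gripper_width: 1.001
gripper_force: 0.0
```

```bash
python3 -c "
from h import *
c=env.calibration('wrist');im=env.capture('wrist')
cv2.imwrite('pics/w1.png',im);import pickle;pickle.dump(c,open('c1.pkl','wb'))
go(437,-172,200,-19)
s=env.calibration('scene')
print('mug',w(s,(300,168),0),'hammer',w(s,(235,315),20))
for P in [(437,-172,8),(439,-47,10)]: print(pix(c,P))"
```

```text
t 1.75 tcp [ 434.9 -174.7  197.6] yaw -19.2 w 92.9 F [0.5 0.2 0.1] -> shift [ 0.11 -0.33 -0.24] turn -0.2
mug [ 767.1 -206.7    0. ] hammer [572.5 418.3  20. ]
[316.4 212.8]
[211.4 247.4]
```

View pics/w1.png

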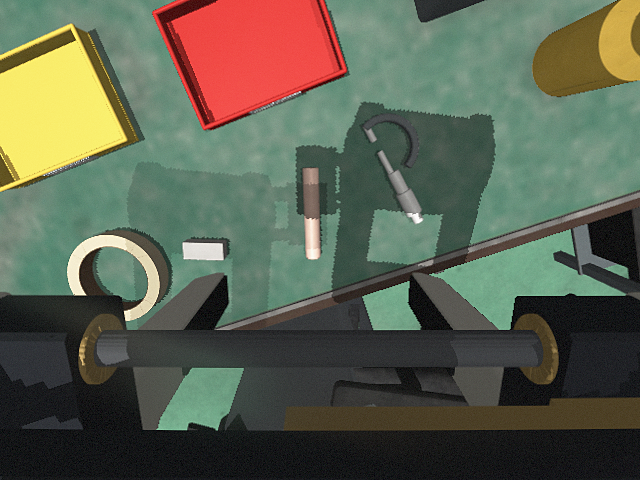

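The wrist view shows the drift from (311,168) to (313,258), the block at (183–228, 238–260), the micrometer at (365–420, 110–222), and parts of the red and yellow trays.

```bash
python3 -c "
from h import *;import pickle
c=pickle.load(open('c1.pkl','rb'))
for n,p,z in [('d1',(311,168),10),('d2',(313,258),10),('mic',(375,150),9),('mic2',(410,215),9),('blk TL',(184,238),16),('blk TR',(225,238),16),('blkBL',(184,254),16),('BR',(225,256),16),('redBL',(208,129),25),('redBR',(346,73),25),('redTL',(154,11),25),('yelBR',(137,139),25),('yelTR',(75,27),25)]: print(n,w(c,p,z))
d=w(c,(311,168),10)-w(c,(313,258),10);print(np.linalg.norm(d),np.degrees(np.arctan2(d[1],d[0])))
go(*(((w(c,(311,168),10)+w(c,(313,258),10))/2)[:2]),60)"
```

```text
d1 [ 484.9 -182.7   10. ]
d2 [ 389.4 -151.3   10. ]
mic [ 480.2 -252.7    9. ]
mic2 [ 400.8 -269.1    9. ]
blk TL [459.9 -25.   16. ]
blk TR [445.  -67.9  16. ]
blkBL [443.1 -17.2  16. ]
BR [425.8 -59.7  16. ]
redBL [555.4 -99.   25. ]
redBR [ 559.  -244.9   25. ]
redTL [668.2 -93.6  25. ]
yelBR [570.4 -27.5  25. ]
yelTR [681.3 -17.7  25. ]
100.52964736832612 -18.20064841972026
t 1.75 tcp [ 434.9 -174.7  197.6] yaw -19.2 w 92.9 F [0.5 0.2 0.1] -> shift [-0.04 -0.81 13.76] turn 0
```

Request:
{"fn": "step_arm", "kwargs": {
  "increments": [0, -0.4, 4, -1, 5, 0, -0.8, 8, -1, 4, 0, -0.8, 12, -1, 4, 0, -0.8, 16, -1, 4, 0, -0.8, 18, -1, 4, 0, -0.8, 19, -1, 4, 0, -0.8, 19.4, -1, 4, 0, -0.8, 19.4, -1, 4]
}}

```text
time_s: 2.55
tcp_pos: [438.0, -166.4, 4.4]
eef_rot: [0.0, 0.987, -0.158, 0.0]
force: [0.4, 0.5, 0.4]
gripper_width: 0.435
gripper_force: 0.0
```

Request:
{"fn": "step_arm", "kwargs": {
  "increments": [0, 0, 0, 0, 1.2, 0, 0, 0, 0, 1.2, 0, 0, 0, 0, 1.2, 0, 0, 0, 0, 1.2, 0, 0, 0, 0, 1.2, 0, 0, 0, 0, 1.2, 0, 0, -0.5, 0, 1.2, 0, 0, -1.5, 0, 1.2]
}}

```text
time_s: 3.35
tcp_pos: [437.5, -165.6, 18.9]
eef_rot: [-0.0, 0.988, -0.157, -0.001]
force: [0.1, -0.2, 0.4]
gripper_width: 0.129
gripper_force: 0.0
```

```bash
python3 -c "
from h import *
go(612,-170,80,92)"
```

```text
t 3.35 tcp [ 437.5 -165.6   18.9] yaw -18.1 w 12.0 F [ 0.1 -0.2  0.4] -> shift [16.72 -5.01 -6.13] turn -110.1
```

Width 12 is less than the drift's 17 mm, so the grasp missed. I'll look.

```bash
python3 -c "
from h import *
cv2.imwrite('pics/w2.png',env.capture('wrist'))"
```

```text
(no output)
```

View pics/w2.png

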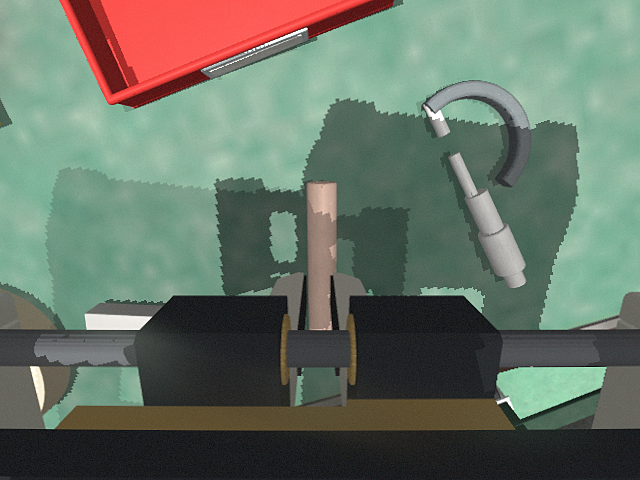

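The drift, at (322,182) to (322,330), still lies between the fingers, so the lift came too early. I'll retry with a full close before lifting.

Request:
{"fn": "step_arm", "kwargs": {
  "increments": [0, 0, 0, 0, 4, 0, 0, 0, 0, 4, 0, 0, 0, 0, 4, 0, 0, 0, 0, 4, 0, 0, 0.5, 0, 4, 0, 0, 1.2, 0, 4, 0, 0, 1.7, 0, 4, 0, 0, 1.7, 0, 4]
}}

```text
time_s: 4.2
tcp_pos: [437.3, -165.5, 0.7]
eef_rot: [-0.0, 0.988, -0.158, -0.001]
force: [-0.8, 1.3, -0.3]
gripper_width: 0.432
gripper_force: 0.0
```

Request:
{"fn": "step_arm", "kwargs": {
  "increments": [0, 0, 0, 0, 0, 0, 0, 0, 0, 0, 0, 0, 0, 0, 0, 0, 0, 0, 0, 0, 0, 0, 0, 0, 0, 0, 0, 0, 0, 0, 0, 0, 0, 0, 0, 0, 0, 0, 0, 0],
  "force": 30
}}

```text
time_s: 5.0
tcp_pos: [437.9, -165.8, 1.9]
eef_rot: [0.0, 0.988, -0.158, 0.0]
force: [-0.5, 0.2, 0.6]
gripper_width: 0.004
gripper_force: 0.0
```

```bash
python3 -c "
from h import *
a=env.capture('wrist');b=env.capture('side')
s=env.calibration('side');p=pix(s,(437,-167,8)).astype(int);print(p)
b=b[p[1]-50:p[1]+40,p[0]-60:p[0]+60]
cv2.imwrite('pics/w3.png',np.hstack([cv2.resize(a,(533,400)),cv2.resize(b,(266,400))]))"
```

```text
[307 305]
```

View pics/w3.png

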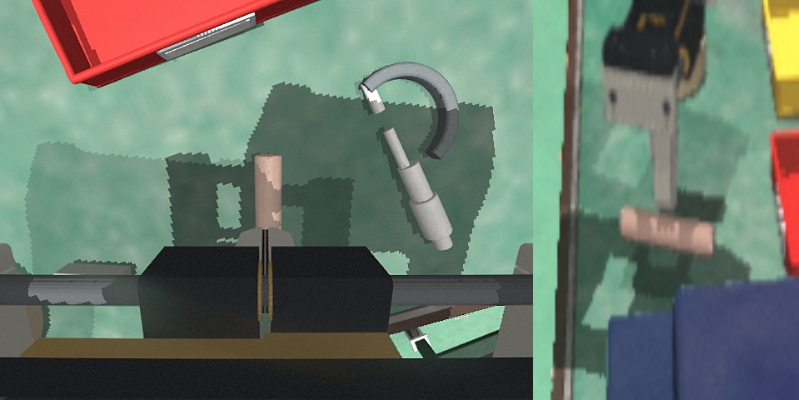

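```bash
python3 -c "
from h import *
s,M=rot();c=env.calibration('side');wc=env.calibration('wrist')
print(s['tcp_pos'],s['gripper_width'],np.array(wc['T'])[:3,3])
print('wrist: drift end pred',pix(wc,(484.9,-182.7,10)),'tcp',pix(wc,s['tcp_pos']), 'drift end now', w(wc,(322,186),10),w(wc,(322,186),17))
p0=np.array([307-60,305-50])
for P in [s['tcp_pos'],s['tcp_pos']+[0,0,20],(484.9,-182.7,8),(389.4,-151.3,8)]:
  p=(pix(c,P)-p0)*[266/120,400/90]+[533,0];print(P,p.round(0))"
```

```text
[ 437.83208945 -165.74412664    1.83293124] -0.001742228407779379 [ 503.75140089 -185.96422451  190.58345072]
wrist: drift end pred [323.4 187.3] tcp [320.3 272.9] drift end now [ 485.8 -182.2   10. ] [ 486.5 -182.4   17. ]
[ 437.83208945 -165.74412664    1.83293124] [668. 234.]
[ 437.83208945 -165.74412664   21.83293124] [667. 200.]
(484.9, -182.7, 8) [713. 235.]
(389.4, -151.3, 8) [622. 215.]
```

```bash
python3 -c "
from h import *
s,M=rot();wc=env.calibration('wrist');c=env.calibration('side')
for z in (0,10,20,30):
  for dx in(7.5,-7.5): print(z,dx,pix(wc,s['tcp_pos']+M@[dx,0,-z]),pix(c,s['tcp_pos']+M@[dx,0,-z]),pix(c,s['tcp_pos']+M@[dx,17,-z]))
a=env.capture('wrist')[170:310,230:410];b=env.capture('side')[275:330,272:342]
cv2.imwrite('pics/w4.png',np.hstack([cv2.resize(a,(400,311)),np.zeros((311,4,3),np.uint8),cv2.resize(b,(395,311),interpolation=cv2.INTER_NEAREST)]))"
```

```text
0 7.5 [320.3 260.5] [310.8 308. ] [308.8 311.3]
0 -7.5 [320.3 285. ] [304.7 307.3] [302.6 310.7]
10 7.5 [320.4 266.2] [310.7 304.2] [308.7 307.5]
10 -7.5 [320.4 291.8] [304.6 303.6] [302.5 306.8]
20 7.5 [320.6 272.5] [310.6 300.4] [308.6 303.7]
20 -7.5 [320.5 299.4] [304.4 299.8] [302.4 303. ]
30 7.5 [320.7 279.6] [310.5 296.6] [308.5 299.8]
30 -7.5 [320.7 307.7] [304.3 295.9] [302.3 299.2]
```

View pics/w4.png

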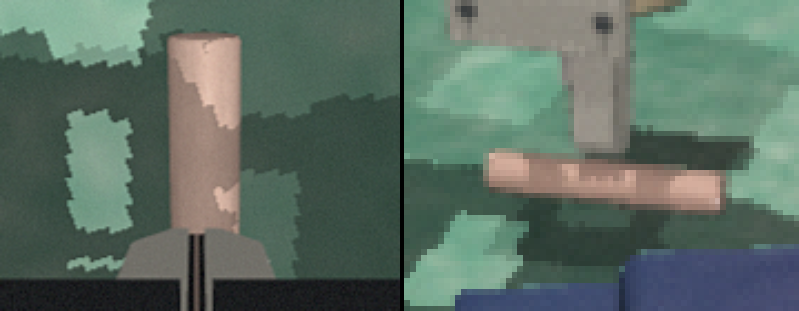

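The fingertips in both views sit about 20 mm above the reported TCP: wrist tip row 273 against 260 expected, side row 302 against 308. The fingers therefore closed above the rod. I'll open and go lower in small steps, watching the force.

Request:
{"fn": "step_arm", "kwargs": {
  "increments": [0, 0, 0, 0, 4, 0, 0, 0, 0, 4, 0, 0, 0, 0, 4, 0, 0, 0, 0, 4, 0, 0, 0, 0, 4, 0, 0, 0, 0, 4, 0, 0, 0.4, 0, 4, 0, 0, 0.8, 0, 4]
}}

```text
time_s: 6.0
tcp_pos: [437.9, -165.8, -6.5]
eef_rot: [0.0, 0.988, -0.158, 0.0]
force: [-0.3, 0.1, 0.1]
gripper_width: 0.428
gripper_force: 0.0
```

Request:
{"fn": "step_arm", "kwargs": {
  "increments": [0, 0, 0.2, 0, 4, 0, 0, 0.4, 0, 4, 0, 0, 0.5, 0, 4, 0, 0, 0.6, 0, 4, 0, 0, 0.6, 0, 4, 0, 0, 0.6, 0, 4, 0, 0, 0.6, 0, 4, 0, 0, 0.6, 0, 4]
}}

```text
time_s: 6.8
tcp_pos: [437.9, -165.8, -12.1]
eef_rot: [0.0, 0.988, -0.158, 0.0]
force: [0.2, 0.5, -0.0]
gripper_width: 0.427
gripper_force: 0.0
```

```bash
python3 -c "
from h import *
go(437,-167,0)
a=env.capture('wrist')[150:330,200:440];b=env.capture('side')[265:330,272:342]
cv2.imwrite('pics/w5.png',np.hstack([cv2.resize(a,(420,315)),np.zeros((315,4,3),np.uint8),cv2.resize(b,(339,315),interpolation=cv2.INTER_NEAREST)]))"
```

```text
t 6.8 tcp [ 437.9 -165.8  -12.1] yaw -18.1 w 39.7 F [ 0.2  0.5 -0. ] -> shift [-0.05  0.14 -1.21] turn 0
```

View pics/w5.png

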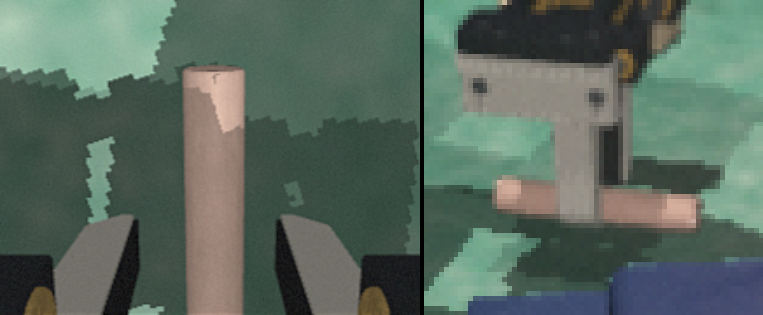

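The fingers now straddle the rod, and the tips are still about 8 mm up (side row 311). I'll go 5 mm lower and close.

Request:
{"fn": "step_arm", "kwargs": {
  "increments": [0, 0.1, 0.2, 0, 3.5, 0, 0.1, 0.4, 0, 3.5, 0, 0.1, 0.5, 0, 3.5, 0, 0.1, 0.5, 0, 0, 0, 0.1, 0.5, 0, 0, 0, 0.1, 0.5, 0, 0, 0, 0.1, 0.5, 0, 0, 0, 0.1, 0.5, 0, 0]
}}

```text
time_s: 7.7
tcp_pos: [437.6, -166.7, -17.1]
eef_rot: [0.0, 0.988, -0.158, 0.0]
force: [-0.0, 0.2, 0.2]
gripper_width: 0.173
gripper_force: 30.0
```

Request:
{"fn": "step_arm", "kwargs": {
  "increments": [0, 0, 0, 0, 0, 0, 0, 0, 0, 0, 0, 0, 0, 0, 0, 0, 0, -0.5, 0, 0, 0, 0, -2, 0, 0, 0, 0, -4, 0, 0, 0, 0, -7, 0, 0, 0, 0, -8, 0, 0]
}}

```text
time_s: 8.5
tcp_pos: [438.7, -167.2, 66.6]
eef_rot: [0.001, 0.988, -0.158, 0.002]
force: [0.4, -0.7, -2.0]
gripper_width: 0.172
gripper_force: 30.0
```

```bash
python3 -c "
from h import *
go(612,-170,70,92)"
```

```text
t 8.5 tcp [ 438.7 -167.2   66.6] yaw -18.1 w 16.0 F [ 0.4 -0.7 -2. ] -> shift [16.56 -5.12 -0.27] turn -110.1
```

The drift is held (16 mm opening, 30 N). I'll carry it to the red tray.

Request:
{"fn": "step_arm", "kwargs": {
  "increments": [2, -0.6, -0.3, -8, 0, 5, -1.5, -0.5, -16, 0, 8, -2.4, -0.5, -24, 0, 11, -3.3, -0.5, -32, 0, 14, -4.3, -0.5, -40, 0, 16, -5, -0.5, -48, 0, 16.6, -5.1, -0.5, -56, 0, 16.6, -5.1, -0.5, -62, 0]
}}

```text
time_s: 9.3
tcp_pos: [611.8, -169.7, 67.3]
eef_rot: [-0.0, 0.926, 0.376, -0.0]
force: [-0.5, -0.0, -2.1]
gripper_width: 0.172
gripper_force: 30.0
```

Request:
{"fn": "step_arm", "kwargs": {
  "increments": [0, 0, 0, -8, 0, 0, 0, 0, -16, 0, 0, 0, 0, -24, 0, 0, 0, 0, -32, 0, 0, 0, 0, -40, 0, 0, 0, 0, -48, 0, 0, 0, 0, -48, 0, 0, 0, 0, -48, 0]
}}

```text
time_s: 10.1
tcp_pos: [611.1, -169.8, 67.8]
eef_rot: [-0.0, 0.697, 0.717, -0.0]
force: [-0.3, 0.2, -0.7]
gripper_width: 0.173
gripper_force: 30.0
```

```bash
python3 -c "
from h import *
cv2.imwrite('pics/w6.png',env.capture('wrist'))
go(612,-170,-13,92)"
```

```text
t 10.15 tcp [ 611.1 -169.8   67.7] yaw 91.6 w 16.4 F [-0.4 -0.4 -1.6] -> shift [-0.02  0.09  8.07] turn -0.4
```

View pics/w6.png

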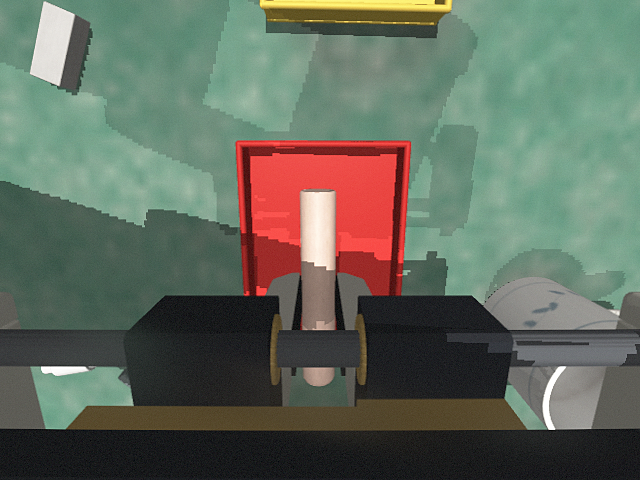

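The drift is aligned over the red tray. The mug edge at (487,300) is near the gripper body, so I'll check the clearance before lowering.

```bash
python3 -c "
from h import *
c=env.calibration('wrist');s=env.calibration('scene')
for z in (0,50,90): print(z,w(c,(487,300),z),w(c,(545,400),z),w(c,(560,375),z))
print('scene mug left',w(s,(288,162),0),w(s,(313,166),0))
for p in ((237,143),(410,143)): print('red top',w(c,p,25))
for p in ((262,1),(450,8)): print('yel',w(c,p,25))
for p in ((247,153),(404,153)): print('red inner floor',w(c,p,25))"
```

```text
0 [ 748.1 -211.7    0. ] [ 814. -305.    0.] [ 822.  -279.5    0. ]
50 [ 721.  -189.7   50. ] [ 774.1 -264.9   50. ] [ 780.5 -244.3   50. ]
90 [ 699.3 -172.2   90. ] [ 742.1 -232.7   90. ] [ 747.3 -216.2   90. ]
scene mug left [ 820.5 -222.3    0. ] [ 736.3 -236.7    0. ]
red top [556.6 -96.2  25. ]
red top [668.2 -93.   25. ]
yel [573.6 -14.8  25. ]
yel [684.8 -15.2  25. ]
red inner floor [ 562.9 -102.3   25. ]
red inner floor [664.8 -99.3  25. ]
```

Clearance is about 30 mm, so I'll lower, release and rise.

Request:
{"fn": "step_arm", "kwargs": {
  "increments": [0, 0.1, 2, 0, 0, 0, 0.1, 4, 0, 0, 0, 0.1, 6, 0, 0, 0, 0.1, 7.2, 0, 0, 0, 0.1, 7.8, 0, 0, 0, 0.1, 8.05, 0, 0, 0, 0.1, 8.1, 0, 0, 0, 0.1, 8.1, 0, 0]
}}

```text
time_s: 10.95
tcp_pos: [612.6, -170.0, -12.3]
eef_rot: [0.0, 0.696, 0.718, 0.0]
force: [0.2, -0.3, -1.3]
gripper_width: 0.173
gripper_force: 30.0
```

Request:
{"fn": "step_arm", "kwargs": {
  "increments": [0, 0, 0, 0, 3, 0, 0, 0, 0, 3, 0, 0, 0, 0, 3, 0, 0, 0, 0, 3, 0, 0, -1, 0, 3, 0, 0, -4, 0, 3, 0, 0, -8, 0, 3, 0, 0, -12, 0, 4]
}}

```text
time_s: 11.75
tcp_pos: [611.9, -169.7, 108.8]
eef_rot: [-0.0, 0.695, 0.719, -0.0]
force: [0.4, 0.4, -0.1]
gripper_width: 0.37
gripper_force: 0.0
```

```bash
python3 -c "
from h import *
go(443.5,-42.5,90,69)"
```

```text
t 11.75 tcp [ 611.9 -169.7  108.8] yaw 91.9 w 34.4 F [ 0.4  0.4 -0.1] -> shift [ 13.27 -16.41   1.89] turn 22.9
```

Request:
{"fn": "step_arm", "kwargs": {
  "increments": [2.5, -3.1, 0, 4, 4, 5, -6.2, 0, 8, 4, 7.5, -9.3, 0, 12, 4, 10, -12.4, 0, 16, 4, 12, -15, 0, 20, 4, 13.3, -16.4, 0, 23, 4, 13.3, -16.4, 0, 23, 4, 13.3, -16.4, 0, 23, 4]
}}

```text
time_s: 12.55
tcp_pos: [444.3, -42.4, 107.8]
eef_rot: [0.001, 0.824, 0.566, 0.001]
force: [1.0, -0.1, 0.3]
gripper_width: 0.431
gripper_force: 0.0
```

```bash
python3 -c "
from h import *
c=env.calibration('wrist');im=env.capture('wrist');sc=env.capture('scene')
import pickle;pickle.dump(c,open('c7.pkl','wb'))
a=im;b=cv2.resize(sc[150:260,280:430],None,fx=1,fy=1)
a[0:220,0:300]=cv2.resize(b,(300,220))
cv2.imwrite('pics/w7.png',a);print(pix(c,(443.5,-42.5,16)))
go(443.5,-42.5,-15,69)"
```

```text
[317.8 237.8]
t 12.65 tcp [444.5 -42.7 107.2] yaw 68.9 w 39.9 F [0.1 0.7 0.2] -> shift [-1.000e-02 -1.000e-01  1.222e+01] turn -0.1
```

View pics/w7.png

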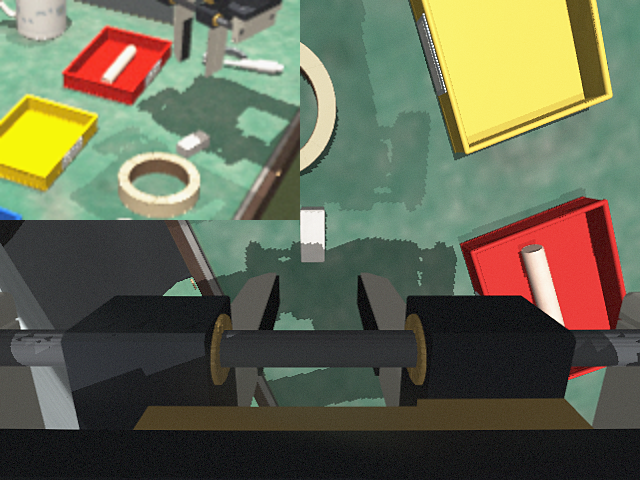

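The inset shows the drift lying well inside the red tray, and the block is straight below with its right edge at column 325. I'll check its lateral offset.

```bash
python3 -c "
from h import *;import pickle
c=pickle.load(open('c7.pkl','rb'));s,M=rot()
for p in ((325,209),(325,260)): print((M.T@(w(c,p,16)-s['tcp_pos']))[:2])
for p in ((457,156),(610,98),(415,0)): print('yel',w(c,p,25))"
```

```text
[24.18957151  4.8190653 ]
[-19.5482318    5.07315278]
yel [566.7 -18.4  25. ]
yel [684.4 -18.4  25. ]
yel [567.8  93.7  25. ]
```

Request:
{"fn": "step_arm", "kwargs": {
  "increments": [0.2, -0.5, 4, 0, 4, 0.2, -0.5, 8, 0, 4, 0.2, -0.5, 10.5, 0, 4, 0.2, -0.5, 11.7, 0, 4, 0.2, -0.5, 12.2, 0, 4, 0.2, -0.5, 12.4, 0, 4, 0.2, -0.5, 12.4, 0, 0, 0.2, -0.5, 12.4, 0, 0]
}}

```text
time_s: 13.45
tcp_pos: [440.7, -38.7, -16.1]
eef_rot: [0.001, 0.825, 0.566, 0.001]
force: [-0.3, -0.1, 0.2]
gripper_width: 0.306
gripper_force: 0.0
```

Request:
{"fn": "step_arm", "kwargs": {
  "increments": [0, 0, 0, 0, 0, 0, 0, 0, 0, 0, 0, 0, 0, 0, 0, 0, 0, 0, 0, 0, 0, 0, 0, 0, 0, 0, 0, -1, 0, 0, 0, 0, -4, 0, 0, 0, 0, -8, 0, 0]
}}

```text
time_s: 14.25
tcp_pos: [438.7, -38.4, 62.9]
eef_rot: [-0.001, 0.825, 0.566, -0.001]
force: [0.6, -0.1, -0.8]
gripper_width: 0.212
gripper_force: 30.0
```

```bash
python3 -c "
from h import *
go(625,22,65,0)"
```

```text
t 14.25 tcp [438.7 -38.4  62.9] yaw 68.9 w 19.7 F [ 0.6 -0.1 -0.8] -> shift [12.35 15.2  -0.26] turn 68.9
```

The block is held (19.7 mm). I'll place it at yaw 90 in the front part of the yellow tray.

Request:
{"fn": "step_arm", "kwargs": {
  "increments": [1.5, 1.9, -0.4, -3, 0, 4, 4.9, -0.8, -8, 0, 7, 8.6, -0.8, -14, 0, 10, 12.3, -0.8, -21, 0, 11.8, 14.5, -0.8, -21, 0, 12.3, 15.2, -0.8, -21, 0, 12.3, 15.2, -0.8, -21, 0, 12.3, 15.2, -0.8, -21, 0]
}}

```text
time_s: 15.05
tcp_pos: [625.2, 21.1, 71.0]
eef_rot: [-0.0, 0.708, 0.706, -0.0]
force: [0.3, 0.1, -1.7]
gripper_width: 0.208
gripper_force: 30.0
```

```bash
python3 -c "
from h import *
go(625,20,-13,90)"
```

```text
t 15.05 tcp [625.2  21.1  71. ] yaw 89.9 w 19.4 F [ 0.3  0.1 -1.7] -> shift [-0.11 -0.02  8.4 ] turn -0.1
```

Request:
{"fn": "step_arm", "kwargs": {
  "increments": [0, 0, 2, 0, 0, 0, 0, 4, 0, 0, 0, 0, 6, 0, 0, 0, 0, 7.4, 0, 0, 0, 0, 8, 0, 0, 0, 0, 8.3, 0, 0, 0, 0, 8.4, 0, 0, 0, 0, 8.4, 0, 0]
}}

```text
time_s: 15.85
tcp_pos: [626.4, 21.3, -12.4]
eef_rot: [0.0, 0.708, 0.706, 0.0]
force: [0.7, 0.0, -0.3]
gripper_width: 0.212
gripper_force: 30.0
```

Request:
{"fn": "step_arm", "kwargs": {
  "increments": [0, 0, 0, 0, 3.2, 0, 0, 0, 0, 3.2, 0, 0, 0, 0, 3.2, 0, 0, 0, 0, 3.2, 0, 0, -1, 0, 3.2, 0, 0, -4, 0, 3.2, 0, 0, -8, 0, 4, 0, 0, -12, 0, 5]
}}

```text
time_s: 16.65
tcp_pos: [625.8, 21.4, 108.8]
eef_rot: [-0.0, 0.708, 0.706, -0.0]
force: [-0.3, 0.2, 0.1]
gripper_width: 0.47
gripper_force: 0.0
```

```bash
python3 -c "
from h import *
go(453,311,150,60)"
```

```text
t 16.65 tcp [625.8  21.4 108.8] yaw 89.9 w 43.7 F [-0.3  0.2  0.1] -> shift [ 28.93 -17.34  -4.11] turn 29.9
```

Request:
{"fn": "step_arm", "kwargs": {
  "increments": [4, -2.4, -1, 0, 7, 8, -4.8, -2, 0, 7, 12, -7.2, -4, 0, 7, 16, -9.6, -6, 0, 7, 20, -12, -8, 0, 7, 24, -14.4, -8, 0, 7, 26, -16, -8, 0, 7, 27, -17.3, -8, 0, 7]
}}

```text
time_s: 17.45
tcp_pos: [452.4, 293.2, 187.7]
eef_rot: [0.0, 0.707, 0.707, 0.0]
force: [0.9, 0.2, 0.2]
gripper_width: 0.751
gripper_force: 0.0
```

Request:
{"fn": "step_arm", "kwargs": {
  "increments": [0, 0, 0, 0, 7, 0, 0, 0, 0, 7, 0, 0, 0, 0, 7, 0, 0, 0, 0, 7, 0, 0, 0, 0, 7, 0, 0, 0, 0, 7, 0, 0, 0, 0, 7, 0, 0, 0, 0, 7]
}}

```text
time_s: 18.25
tcp_pos: [453.7, 291.6, 186.8]
eef_rot: [0.0, 0.708, 0.706, -0.0]
force: [-0.2, -0.4, 0.5]
gripper_width: 0.75
gripper_force: 0.0
```

```bash
python3 -c "
from h import *
c=env.calibration('wrist');im=env.capture('wrist')
import pickle;pickle.dump(c,open('c8.pkl','wb'))
cv2.imwrite('pics/w8.png',im);print(pix(c,(453,311,30)))
go(453,311,-15,90)"
```

```text
[317.5 202.9]
t 18.3 tcp [453.7 291.7 186.9] yaw 89.9 w 69.9 F [ 0.2  0.5 -0.2] -> shift [ 1.93 -0.07 20.19] turn -0.1
```

View pics/w8.png

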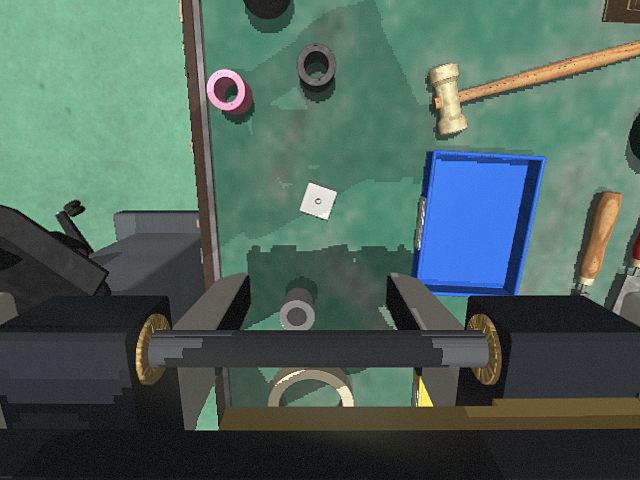

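The wrist view shows:
- cube top centre (318,201), corners (311,182), (337,190), (327,219), (300,212)
- small black bush top centre (317,65), the larger one partly at (267,5), pink (229,91)
- flanged bush (297,316)
- blue tray rim (430,152), (545,157), (522,296), (415,292)

```bash
python3 -c "
from h import *;import pickle
c=pickle.load(open('c8.pkl','rb'))
for n,p,z in [('cube',(318,201),30),('1',(311,182),30),('2',(337,190),30),('3',(327,219),30),('4',(300,212),30),('black',(317,65),38),('blackL',(298,65),38),('blackR',(336,65),38),('pink',(229,90),38),('flange',(297,316),42),('bl',(430,152),25),('bl',(545,157),25),('bl',(522,296),25),('bl',(415,292),25)]: print(n,w(c,p,z))"
```

```text
cube [453.5 312.9  30. ]
1 [446.7 331.8  30. ]
2 [472.5 323.9  30. ]
3 [462.6 294.6  30. ]
4 [435.3 301.8  30. ]
black [452.9 436.1  38. ]
blackL [436.  436.1  38. ]
blackR [469.9 436.   38. ]
pink [373.  415.5  38. ]
flange [431.1 192.8  42. ]
bl [563.7 360.4  25. ]
bl [678.4 355.6  25. ]
bl [677.  207.3  25. ]
bl [559.  212.5  25. ]
```

Request:
{"fn": "step_arm", "kwargs": {
  "increments": [1, 0, 4, 6, 5, 2.1, 0, 8, 12, 5, 2.1, 0, 12, 17.5, 5, 2.1, 0, 15, 17.5, 5, 2.1, 0, 17.5, 17.5, 5, 2.1, 0, 19, 17.5, 5, 2.1, 0, 19.8, 17.5, 5, 2.1, 0, 19.8, 17.5, 5]
}}

```text
time_s: 19.1
tcp_pos: [453.6, 312.6, -11.4]
eef_rot: [-0.0, 0.807, 0.59, -0.0]
force: [-0.0, -0.1, 0.7]
gripper_width: 0.536
gripper_force: 0.0
```

Request:
{"fn": "step_arm", "kwargs": {
  "increments": [0, 0, 0, 0, 0, 0, 0, 0, 0, 0, 0, 0, 0, 0, 0, 0, 0, 0, 0, 0, 0, 0, 0, 0, 0, 0, 0, 0, 0, 0, 0, 0, -3, 0, 0, 0, 0, -8, 0, 0]
}}

```text
time_s: 19.9
tcp_pos: [452.0, 311.6, 66.8]
eef_rot: [-0.0, 0.807, 0.59, -0.003]
force: [0.5, 0.6, -1.3]
gripper_width: 0.322
gripper_force: 29.8
```

```bash
python3 -c "
from h import *
go(625,80,75,90)"
```

```text
t 19.9 tcp [452.  311.6  66.8] yaw 72.4 w 29.9 F [ 0.5  0.6 -1.3] -> shift [-16.84  23.5   -0.84] turn -17.6
```

Request:
{"fn": "step_arm", "kwargs": {
  "increments": [-2, 2.8, 0, -3, 0, -4.5, 6.3, -0.5, -6, 0, -7.2, 10, -0.8, -9, 0, -10, 14, -0.8, -12, 0, -12.7, 17.7, -0.8, -15, 0, -15, 21, -0.8, -17.6, 0, -16.4, 22.9, -0.8, -17.6, 0, -16.8, 23.5, -0.8, -17.6, 0]
}}

```text
time_s: 20.7
tcp_pos: [627.7, 79.4, 76.5]
eef_rot: [-0.0, 0.708, 0.706, -0.0]
force: [0.3, 1.4, -1.3]
gripper_width: 0.323
gripper_force: 29.8
```

Request:
{"fn": "step_arm", "kwargs": {
  "increments": [0, 0, 0, 0, 0, 0, 0, 0, 0, 0, 0, 0, 2, 0, 0, 0, 0, 4, 0, 0, 0, 0, 6, 0, 0, 0, 0, 7.5, 0, 0, 0, 0, 8, 0, 0, 0, 0, 8, 0, 0]
}}

```text
time_s: 21.5
tcp_pos: [626.4, 81.9, -3.4]
eef_rot: [-0.0, 0.707, 0.707, -0.0]
force: [-0.8, 0.2, -1.8]
gripper_width: 0.319
gripper_force: 29.8
```

```bash
python3 -c "
from h import *
go(625,80,-8.5,90)"
```

```text
t 21.5 tcp [626.4  81.9  -3.4] yaw 90.0 w 29.7 F [-0.8  0.2 -1.8] -> shift [-0.19 -0.14  0.51] turn 0.0
```

Request:
{"fn": "step_arm", "kwargs": {
  "increments": [0, 0, 0.3, 0, 0, 0, 0, 0.5, 0, 0, 0, 0, 0.5, 0, 4.2, 0, 0, 0.5, 0, 4.2, 0, 0, 0.5, 0, 4.2, 0, 0, 0.5, 0, 4.2, 0, 0, -1, 0, 4.2, 0, 0, -5, 0, 4.2]
}}

```text
time_s: 22.3
tcp_pos: [625.0, 81.2, 44.9]
eef_rot: [-0.002, 0.707, 0.707, -0.002]
force: [1.0, -0.4, 0.2]
gripper_width: 0.45
gripper_force: 0.0
```

Request:
{"fn": "step_arm", "kwargs": {
  "increments": [0, 0, -3, 0, 6, 1, -2, -7, 0, 6, 3, -6, -7, 0, 6, 5, -10, -7, 0, 6, 8, -14, -7, 0, 6, 10.5, -18, -7, 0, 6, 11.1, -19.5, -7, 0, 6, 11.1, -19.5, -7, 0, 6]
}}

```text
time_s: 23.1
tcp_pos: [430.9, 193.3, 118.2]
eef_rot: [0.0, 0.706, 0.708, 0.001]
force: [0.9, -0.5, 0.9]
gripper_width: 0.642
gripper_force: 0.0
```

```bash
python3 -c "
from h import *
c=env.calibration('wrist');im=env.capture('wrist');sc=env.capture('scene')
import pickle;pickle.dump(c,open('c9.pkl','wb'))
a=im;a[330:480,0:330]=cv2.resize(sc[140:265,265:430],(330,150))
cv2.imwrite('pics/w9.png',a);print(pix(c,(431,193,42)))
go(431,193,-8,90)"
```

```text
[318.2 242.8]
t 23.2 tcp [432.6 192.4 117.7] yaw 90.0 w 59.7 F [ 0.8 -0.8  0.2] -> shift [ 0.06 -0.18 12.57] turn -0.0
```

View pics/w9.png

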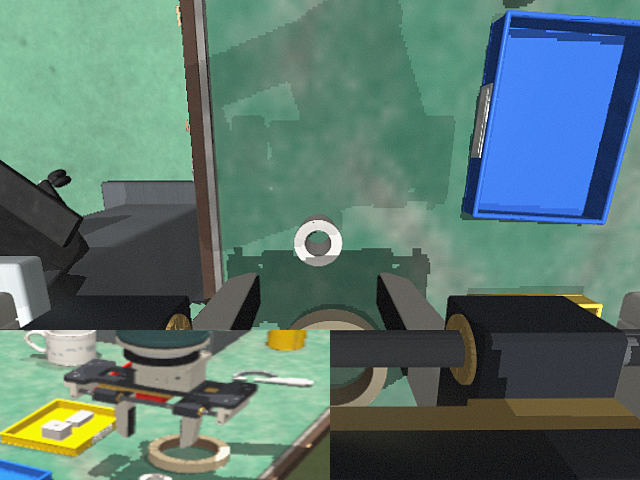

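The bush at (318,243) is exactly where predicted, and both blocks lie in the yellow tray. I'll grasp the bush.

Request:
{"fn": "step_arm", "kwargs": {
  "increments": [0, 0, 3, 0, 6, 0, 0, 6.5, 0, 6, 0, 0, 9.5, 0, 6, 0, 0, 11.5, 0, 6, 0, 0, 12.3, 0, 6, 0, 0, 12.5, 0, 6, 0, 0, 12.5, 0, 6, 0, 0, 12.5, 0, 0]
}}

```text
time_s: 24.0
tcp_pos: [432.7, 192.6, -7.0]
eef_rot: [0.0, 0.707, 0.707, 0.001]
force: [0.2, -0.1, -0.2]
gripper_width: 0.602
gripper_force: 0.0
```

Request:
{"fn": "step_arm", "kwargs": {
  "increments": [0, 0, 0, 0, 0, 0, 0, 0, 0, 0, 0, 0, 0, 0, 0, 0, 0, 0, 0, 0, 0, 0, 0, 0, 0, 0, 0, -0.5, 0, 0, 0, 0, -4, 0, 0, 0, 0, -8, 0, 0]
}}

```text
time_s: 24.8
tcp_pos: [430.8, 192.1, 71.6]
eef_rot: [-0.001, 0.707, 0.707, -0.001]
force: [0.7, 0.5, -0.4]
gripper_width: 0.391
gripper_force: 30.0
```

```bash
python3 -c "
from h import *;import pickle
go(618,252,75,90)
c=pickle.load(open('c9.pkl','rb'))
for p in ((507,14),(462,220),(607,223)): print(w(c,p,25))"
```

```text
t 24.8 tcp [430.8 192.1  71.6] yaw 90.0 w 36.3 F [ 0.7  0.5 -0.4] -> shift [ 5.99 18.72 -0.4 ] turn -0.0
[567.8 360.5  25. ]
[550.6 208.2  25. ]
[673.3 205.9  25. ]
```

Request:
{"fn": "step_arm", "kwargs": {
  "increments": [0.5, 1.5, -0.3, 0, 0, 1.5, 4.5, -0.4, 0, 0, 2.5, 8, -0.4, 0, 0, 3.7, 11.5, -0.4, 0, 0, 4.8, 15, -0.4, 0, 0, 5.6, 17.5, -0.4, 0, 0, 6, 18.5, -0.4, 0, 0, 6, 18.5, -0.4, 0, 0]
}}

```text
time_s: 25.6
tcp_pos: [617.1, 252.5, 75.2]
eef_rot: [-0.0, 0.707, 0.707, -0.001]
force: [0.1, -0.2, -2.1]
gripper_width: 0.387
gripper_force: 30.0
```

Request:
{"fn": "step_arm", "kwargs": {
  "increments": [0, 0, 0, 0, 0, 0, 0, 2, 0, 0, 0, 0, 4, 0, 0, 0, 0, 5.5, 0, 0, 0, 0, 6.7, 0, 0, 0, 0, 7.3, 0, 0, 0, 0, 7.5, 0, 0, 0, 0, 7.5, 0, 0]
}}

```text
time_s: 26.4
tcp_pos: [617.0, 252.5, 1.2]
eef_rot: [0.0, 0.707, 0.707, 0.0]
force: [0.0, -0.2, -1.4]
gripper_width: 0.388
gripper_force: 30.0
```

```bash
python3 -c "
from h import *
go(616,252,-4,90)"
```

```text
t 26.4 tcp [617.  252.5   1.2] yaw 90.0 w 36.1 F [ 0.  -0.2 -1.4] -> shift [-0.05 -0.1   0.52] turn -0.0
```

Request:
{"fn": "step_arm", "kwargs": {
  "increments": [0, 0, 0.3, 0, 0, 0, 0, 0.5, 0, 0, 0, 0, 0.5, 0, 5, 0, 0, 0.5, 0, 5, 0, 0, 0.5, 0, 5, 0, 0, 0.5, 0, 5, 0, 0, -0.5, 0, 5, 0, 0, -4, 0, 5]
}}

```text
time_s: 27.2
tcp_pos: [615.2, 251.8, 38.5]
eef_rot: [-0.001, 0.707, 0.707, -0.002]
force: [0.5, 0.6, 0.4]
gripper_width: 0.538
gripper_force: 0.0
```

Request:
{"fn": "step_arm", "kwargs": {
  "increments": [0, 0, -4, 0, 5.5, 2, -1.7, -7, 0, 5.5, 6, -5, -8, 0, 5.5, 9.5, -8.5, -8, 0, 5.5, 13, -12, -8, 0, 5.5, 16.5, -14.8, -8, 0, 5.5, 18.2, -16.4, -8, 0, 5.5, 18.2, -16.4, -8, 0, 5.5]
}}

```text
time_s: 28.0
tcp_pos: [451.0, 436.6, 121.9]
eef_rot: [-0.0, 0.706, 0.708, 0.0]
force: [0.1, 0.6, 0.3]
gripper_width: 0.59
gripper_force: 0.0
```

```bash
python3 -c "
from h import *
c=env.calibration('wrist');im=env.capture('wrist');sc=env.capture('scene')
import pickle;pickle.dump(c,open('c10.pkl','wb'))
a=im;a[330:480,0:330]=cv2.resize(sc[235:325,190:388],(330,150))
cv2.imwrite('pics/w10.png',a);print(pix(c,(453,436,38)))
go(453,436,-8,90)"
```

```text
[320.6 240.7]
t 28.1 tcp [453.  434.6 121.6] yaw 90.0 w 54.9 F [0.3 0.4 0.2] -> shift [ 1.300e-01 -1.000e-02  1.296e+01] turn 0.0
```

View pics/w10.png

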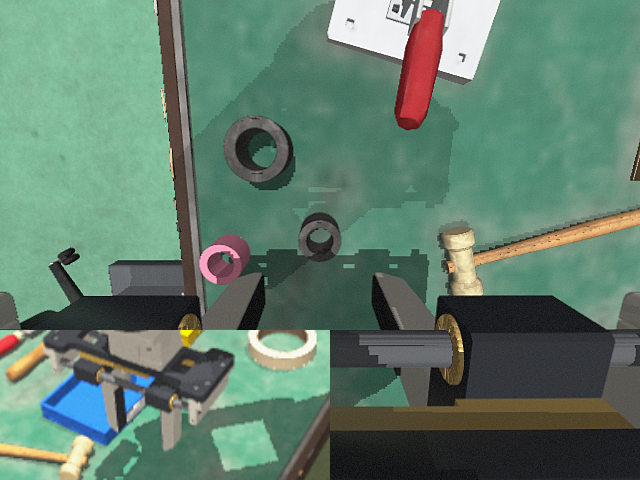

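The small black bush is at (320,240), as predicted, with pink (224,260) and the larger black bush (258,150) clear of the fingers. I'll grasp it.

Request:
{"fn": "step_arm", "kwargs": {
  "increments": [0.1, 0, 3, 0, 5.5, 0.1, 0, 6.5, 0, 5.5, 0.1, 0, 10, 0, 5.5, 0.1, 0, 12, 0, 5.5, 0.1, 0, 12.7, 0, 5.5, 0.1, 0, 12.9, 0, 5.5, 0.1, 0, 12.9, 0, 5.5, 0.1, 0, 12.9, 0, 0]
}}

```text
time_s: 28.9
tcp_pos: [453.7, 435.9, -6.6]
eef_rot: [0.0, 0.707, 0.707, 0.001]
force: [1.0, 0.7, -0.1]
gripper_width: 0.542
gripper_force: 0.0
```

Request:
{"fn": "step_arm", "kwargs": {
  "increments": [0, 0, 0, 0, 0, 0, 0, 0, 0, 0, 0, 0, 0, 0, 0, 0, 0, 0, 0, 0, 0, 0, 0, 0, 0, 0, 0, -0.5, 0, 0, 0, 0, -4, 0, 0, 0, 0, -8, 0, 0]
}}

```text
time_s: 29.7
tcp_pos: [452.1, 434.7, 71.3]
eef_rot: [-0.0, 0.707, 0.707, -0.002]
force: [0.7, 1.3, -1.0]
gripper_width: 0.362
gripper_force: 30.0
```

```bash
python3 -c "
from h import *
go(616,318,85,90)"
```

```text
t 29.7 tcp [452.1 434.7  71.3] yaw 90.0 w 33.7 F [ 0.7  1.3 -1. ] -> shift [-11.67  16.39  -1.39] turn -0.0
```

Request:
{"fn": "step_arm", "kwargs": {
  "increments": [-1, 1.4, -0.5, 0, 0, -3, 4.2, -1, 0, 0, -5, 7, -1, 0, 0, -7.3, 10.2, -1, 0, 0, -9.5, 13.3, -1, 0, 0, -11, 15.4, -1, 0, 0, -11.7, 16.4, -1, 0, 0, -11.7, 16.4, -1, 0, 0]
}}

```text
time_s: 30.5
tcp_pos: [617.5, 317.3, 80.9]
eef_rot: [-0.0, 0.708, 0.706, -0.001]
force: [-0.7, 0.5, -2.3]
gripper_width: 0.361
gripper_force: 30.0
```

Request:
{"fn": "step_arm", "kwargs": {
  "increments": [0, 0, 0, 0, 0, 0, 0, 2, 0, 0, 0, 0, 4, 0, 0, 0, 0, 6, 0, 0, 0, 0, 7.3, 0, 0, 0, 0, 7.9, 0, 0, 0, 0, 8, 0, 0, 0, 0, 8, 0, 0]
}}

```text
time_s: 31.3
tcp_pos: [617.1, 318.8, 2.6]
eef_rot: [0.0, 0.707, 0.707, 0.0]
force: [0.5, 0.1, -3.0]
gripper_width: 0.369
gripper_force: 30.0
```

```bash
python3 -c "
from h import *
go(616,318,-4.5,90)"
```

```text
t 31.3 tcp [617.1 318.8   2.6] yaw 90.0 w 34.3 F [ 0.5  0.1 -3. ] -> shift [-0.08 -0.11  0.71] turn -0.0
```

Lower 7 mm, release, rise and back away for a final look.

Request:
{"fn": "step_arm", "kwargs": {
  "increments": [0, 0, 0.4, 0, 0, 0, 0, 0.65, 0, 0, 0, 0, 0.65, 0, 5, 0, 0, 0.65, 0, 5, 0, 0, 0.65, 0, 5, 0, 0, 0.65, 0, 5, 0, 0, -0.5, 0, 5, 0, 0, -4, 0, 5]
}}

```text
time_s: 32.1
tcp_pos: [615.3, 317.7, 39.6]
eef_rot: [-0.001, 0.707, 0.707, -0.002]
force: [-0.4, -0.8, -0.1]
gripper_width: 0.534
gripper_force: 0.0
```

Request:
{"fn": "step_arm", "kwargs": {
  "increments": [0, 0, -4, 0, 5, 0, 0, -8, 0, 5, -3, -2, -11, 0, 5, -7, -4, -14, 0, 5, -11, -6, -14, 0, 5, -15, -8, -14, 0, 5, -17, -10, -14, 0, 5, -17, -10, -14, 0, 5]
}}

```text
time_s: 32.9
tcp_pos: [515.5, 146.5, 183.6]
eef_rot: [0.001, 0.708, 0.706, 0.001]
force: [-0.4, -0.0, 0.1]
gripper_width: 0.535
gripper_force: 0.0
```

```bash
python3 -c "
from h import *
im=env.capture('wrist');sc=env.capture('scene');sd=env.capture('side')
a=np.hstack([cv2.resize(sc[155:315,205:425],(440,320)),cv2.resize(sd[210:320,265:410],(360,320))])
cv2.imwrite('pics/w11.png',np.vstack([a,cv2.resize(im[:260],(800,270))[:, :800]]))
go(500,200,200)"
```

```text
t 33.05 tcp [517.2 148.8 182.7] yaw 90.0 w 50.1 F [ 0.4  0.1 -0.1] -> shift [ 5.12 -1.72 -1.73] turn 0
```

View pics/w11.png

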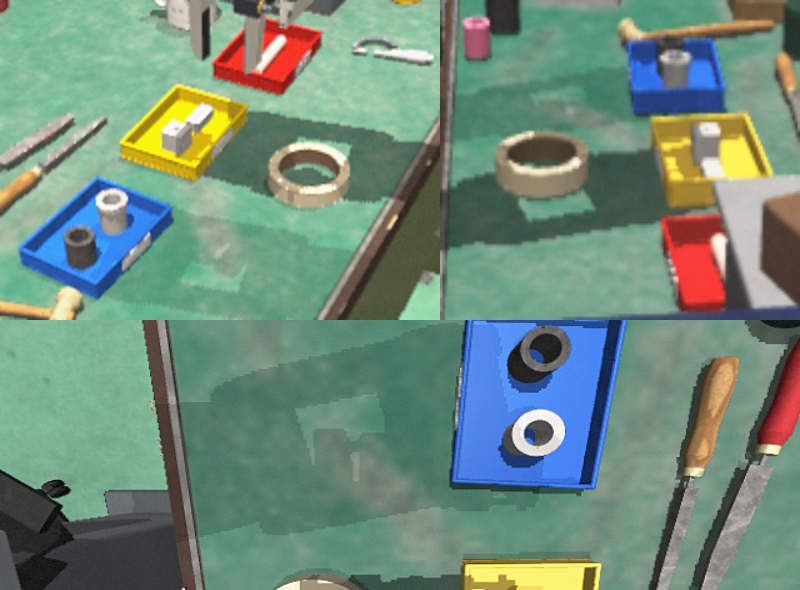

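Both bushes stand upright in the blue tray at (80,245) and (112,210). Both blocks are flat in the yellow tray, the drift lies in the red tray, and the tape roll and micrometer are where they were. I'll hand it in.

```bash
python3 -c "
from cell import env
print(env.finish_job())"
```

```text
the job is handed in; nothing more can be done
None
```

I sorted all five parts into their trays and handed the job in at about 33 s. The last pictures show every part seated and the tape roll and micrometer unmoved, but the hand-in returned no verdict.

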